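# Swing a lever blank against its stop screw and wedge it tight for drilling

### The arm

A 6-joint arm with a two-finger parallel gripper is mounted at the origin on a cart in front of the work surface, level with it; the furniture and walls round the work are solid. World frame = base frame: x ahead of the robot, y to its left, z up, the work surface at z = 0. Lengths are in m, angles in rad, forces in N, time in s.
With the tool pointing down it reaches from about 0.35 to 0.775 m from the base axis. Payload 7.3 kg.
Tool frame: the origin (TCP) lies midway between the tips of the shut fingers; the grasp point (between the pads) lies 19 mm behind it (robot.grip_depth is the z of the grasp point in the tool frame, in m); z points along the fingers, y is the line along which they close (so a half turn about z gives the same grasp; the last joint's range is limited). The gripper opens to 92 mm and grips with 3 to 60 N. Pads are 19 mm wide; open, the fingers measure 130 mm over their backs; the gripper's body (75 mm by 190 mm) begins 47 mm behind the grasp point.
Start: joints at [1.203, 0.342, 1.524, -0, 1.275, -0.146], TCP at [0.115, 0.512, 0.227] pointing down, gripper open.
Joint ranges: [-2.53, 2.53], [-0.77, 2.02], [0.04, 2.7], [-1, 4.14], [0.28, 2.66], [-3.11, 3.11]. Speed limits (rad/s): [2.57, 2.57, 3.14, 3.14, 3.14, 3.14].

### API

Orientations are given as [roll, pitch, yaw] about the fixed x, y, z axes, in that order (R = Rz(yaw) Ry(pitch) Rx(roll)).
In Python, from cell import robot, viewer gives the robot as it stands.
- The arm moves only by the tool step_arm, never from a script. Its argument "increments" is a list of rows, each an object with "delta_pos": the shift along the tool's x, y, z in cm, a list of three; "dr": the turn, a rotation vector about the tool's x, y, z in degrees, a list of three; "fingers": the closure, from -1 (fully open) to 1 (shut), so that 0 is half open. In form: [{"delta_pos": [tx, ty, tz], "dr": [wx, wy, wz], "fingers": fingers}, ...]. A call has exactly 5 rows; each row is the pose to reach, as a shift and turn from the pose commanded when the call began, along the tool's axes at that moment; what a row does not reach only later rows make up. A row lasts 1/8 s, in which the tool goes at most 62.5 mm and 10.7 degrees, less where a joint would pass 70% of its speed; a pose out of reach is approached as far as the arm can. A call with a gripper value outside its range is refused whole. The fingers move at their own pace and stop on an object; "newtons" is the grip in N (left out, the last holds). Time passes only in rows, so rows that repeat a pose let the fingers close, or fill a call up. It gives the time, the measured TCP pose, the force, the opening and the grip force at its end, in the units of the state.
- robot.observe(): the state, without advancing time (a new reading comes with each control period).
- viewer.read_camera(name): name is "scene" or "top" or "wrist"; returns the picture (400x640x3 uint8, red, green, blue); there is no depth.
- viewer.camera_params(name): a dict with "K" (3x3 intrinsics, pixels), "T" (4x4, takes a point from camera to world coordinates). Camera axes: x right, y down, z forward; pixel columns grow to the right and rows downward; lengths in m; the calibration is good to about 2 mm. A picture is of the moment at which its call begins: read the wrist's pose just before it. camera_params takes no time and is no camera call; for the wrist camera it gives the pose at the moment of the call.
- robot.hand_in(): hands the job in; it is judged then, once.
The state is a dict: "time": time; "qpos": joint angles; "qvel": joint speeds; "joint_efforts": joint torques, N m; "tool_pos": TCP position; "tool_rot": TCP orientation; "contact_force": force on the tool from outside, world axes, zero at the start; "torque": the same for the moment, N m; "opening": finger opening in m; "grip_force": force on a finger pad.
Only numpy, scipy, OpenCV 4.12 (cv2) and the standard library are available. Lean on these libraries where they do the work, as an engineer would, in place of code of your own. Each camera call takes 0.05 s, during which the arm holds its last target. There are 200 camera calls.

### The job

Get the steel lever blank ready for drilling: swing its free end round the dowel pin until it bears on the stop screw, and press it there with a firm finger, 10 to 12 N for half a second, while the wedge is still back. Then slide the brass wedge in behind it by its red heel until the blank stays pinched tight against the screw with your hand off, the blank still flat on the board and on its pin. Use hand pressure only: more than 25 N on the screw would upset its setting, and the tools and tins lying about stay where they are.

Things in the scene. Friction and masses are not known exactly. Their poses are not given: they have to be found in the camera images.
- jig: drilling jig fixed to the table: plywood board 160 x 320 mm on two battens, its top 30 mm above the table. Origin at the centre of its underside, on the table; x across the short way (roughly away from the robot), y along the long way, z up. A track for the wedge is let flush into the board along y at x +7 mm
- dowel_top (a point): top centre of the jig's fixed steel dowel pin, 8 mm diameter, standing 20 mm above the board (this point 50 mm above the table), at x +30, y +120 mm of the jig
- lever_blank: loose flat steel bar 24 wide, 12 thick, 192 mm long, about 0.42 kg, flat on the board, its 9.5 mm hole over the dowel. Origin: hole centre on the underside, 30 mm above the table; the bar runs along its own -y. Starts with the free end swung back to jig -x (yaw -0.52 to -0.26 rad to the jig), board free on both sides; seats at the stop within 0.08 rad of yaw 0. Sliding it takes 1 to 3 N
- blank_end (a point): centre of the blank's round free end (half circle, 12 mm radius), on the top face, 160 mm from the hole and 42 mm above the table; a blue patch with a scribed cross lies beside it. Pushed towards jig +x from its -x side, the free end swings to the stop screw
- stop_post: dark steel post at the board's +x edge, 22 (x) x 28 (y) x 26 mm tall, axes as the jig's, origin at its underside's centre. A 6 mm stop screw runs through it along x, 8 mm above the board; its round tip points at the blank and stands out 5 to 19 mm from the post's -x face. That setting is not reported: feel for it. It meets the blank 120 to 140 mm from the pin and does not yield
- wedge (a joint): travel of the brass wedge along its track to jig +y, m: 0 fully back, 0.105 end of track; starts at 0 to 0.008. Drag 2.5 N; stays where left. Its sloping face (rise 0.3 mm per mm, thin end leading) enters on the -x side of the seated blank's round end and jams it to +x between 0.03 and 0.1 m, by the screw's setting. 9 N at the heel clamps the blank with 6 to 15 N; 15 N is too much
- wedge_heel (a point): centre of the rear (jig -y) face of the wedge's red heel, the upright block to push or pinch: 26 (x) x 14 (y) x 30 mm tall on the board; this point is 45 mm above the table. Push it along jig +y. Its axes are the jig's
- pin_vice: slim grey pin vice drill, 111 x 15 x 15 mm, lying near the jig; bystander
- putty_tin: yellow flat putty tin, 66 mm across, 38 mm tall, standing on the robot's side of the jig; bystander
- sanding_block: grey foam sanding block, 98 x 62 x 24 mm, lying right of the jig; bystander

How it is judged:
On the way:
1. with the wedge still back, the blank is pressed on the stop screw with more than 3 N (contact force between lever_blank and stop_post above 3 N and value of joint wedge below 0.02 m), for 0.3 s.
At the end, for the whole second after the job is handed in: the wedge is driven in (more than 25 mm of travel) and by itself holds the blank against the stop screw with more than 4 N; the blank lies flat on the board (within 3 mm and 0.05 rad), on its pin, in line with the jig (0.1 rad), at rest (contact force between lever_blank and stop_post above 4 N and value of joint wedge above 0.025 m and z of lever_blank in the frame of jig below 0.033 m and angle between lever_blank's own z axis and vertical below 0.05 rad and angle between the y axis of lever_blank and the y axis of jig, either way round below 0.1 rad and linear speed of lever_blank below 0.01 m/s); the robot touches nothing.
It fails at once if the blank is forced on the stop screw with more than 25 N (contact force between lever_blank and stop_post above 25 N).
It fails at once if the blank is lifted off its seat (z of lever_blank in the frame of jig above 0.038 m).
It fails at once if a bystander is moved by more than 10 mm (distance of any of pin_vice, putty_tin, sanding_block from where it was at the start of the episode above 0.01 m).
It also fails if it takes over 54 s, if anything falls off the work surface, if the arm or the gripper's body presses on something with over 40 N, if the wrist force passes 120 N, or if a joint passes its speed limit or range.

## Working session

There is one attempt and no reset: what is moved stays moved. The work goes in short steps, Python scripts to look and compute and a tool call to move; the robot and the scene stay as the last step left them, time stands still between calls to the robot, and variables do not carry over. Pictures are saved under pics/ and viewed, at most 10 in all, crops included, and the job is handed in when it is done.

Besides the shell and the picture viewer there is one more tool, called after "Emit:" as name([rows], argument=value, ...), one row to a line, values as JSON. step_arm: Moves the arm, as the interface text tells. Its arguments: {"type":"object","properties":{"increments":{"type":"array"},"newtons":{"type":"number"}},"required":["increments"]}

```bash
mkdir -p pics; ls; python3 - <<'E'
from cell import robot, viewer
import cv2, numpy as np
for n in ("top","scene"):
    im=viewer.read_camera(n); cv2.imwrite(f"pics/{n}0.png",im[:,:,::-1])
    p=viewer.camera_params(n); print(n,np.round(p["K"],1).tolist(),np.round(p["T"],3).tolist())
s=robot.observe(); print({k:np.round(v,3).tolist() for k,v in s.items()})
E
```

```text
pics
top [[380.2, 0.0, 316.7], [0.0, 380.2, 202.0], [0.0, 0.0, 1.0]] [[0.002, -0.993, 0.118, 0.419], [-1.0, 0.001, 0.027, -0.068], [-0.027, -0.118, -0.993, 1.015], [0.0, 0.0, 0.0, 1.0]]
scene [[438.2, 0.0, 309.9], [0.0, 438.2, 198.6], [0.0, 0.0, 1.0]] [[0.495, -0.604, 0.625, -0.023], [-0.869, -0.348, 0.351, -0.363], [0.006, -0.717, -0.697, 0.664], [0.0, 0.0, 0.0, 1.0]]
{'time': 0.1, 'qpos': [1.203, 0.343, 1.525, -0.0, 1.275, -0.146], 'qvel': [-0.001, 0.0, 0.0, 0.001, -0.0, 0.0], 'joint_efforts': [0.002, -43.2, -24.47, 0.072, 0.053, -0.0], 'tool_pos': [0.115, 0.512, 0.226], 'tool_rot': [-3.14, -0.0, 2.92], 'contact_force': [0.722, -0.866, 0.351], 'torque': [-0.046, -0.005, -0.011], 'grip_force': 0.0, 'opening': 0.092}
```

View pics/top0.png

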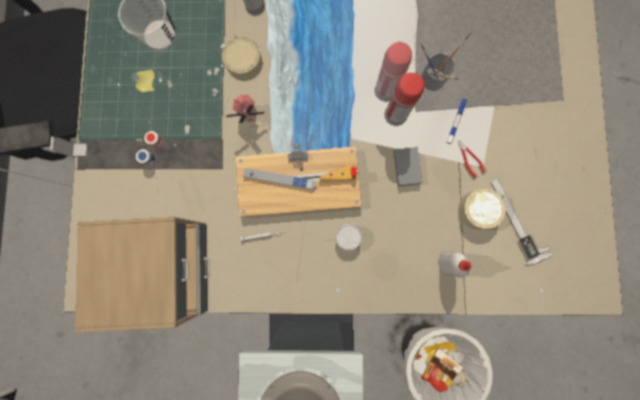

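View pics/scene0.png

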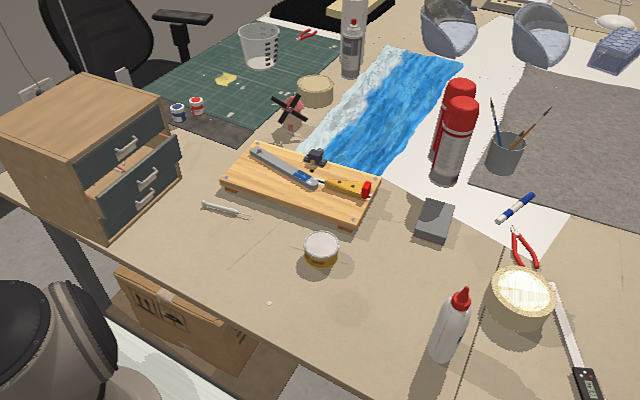

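The top view shows the jig at about (237–360, 148–214), with the dowel near (250,174), the red heel near (354,172), the post near (298,155) and the tin at (348,237). I'll enlarge both views.

```bash
python3 - <<'E'
import cv2
a=cv2.imread("pics/top0.png")[140:225,228:368]; cv2.imwrite("pics/topc.png",cv2.resize(a,None,fx=5.7,fy=5.7,interpolation=cv2.INTER_CUBIC))
a=cv2.imread("pics/scene0.png")[130:240,215:390]; cv2.imwrite("pics/scenec.png",cv2.resize(a,None,fx=4.5,fy=4.5,interpolation=cv2.INTER_CUBIC))
E
```

```text
(no output)
```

View pics/topc.png

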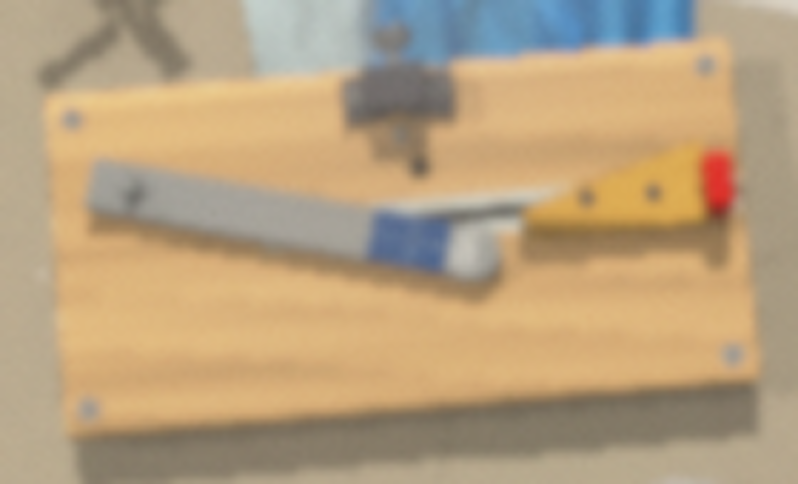

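View pics/scenec.png

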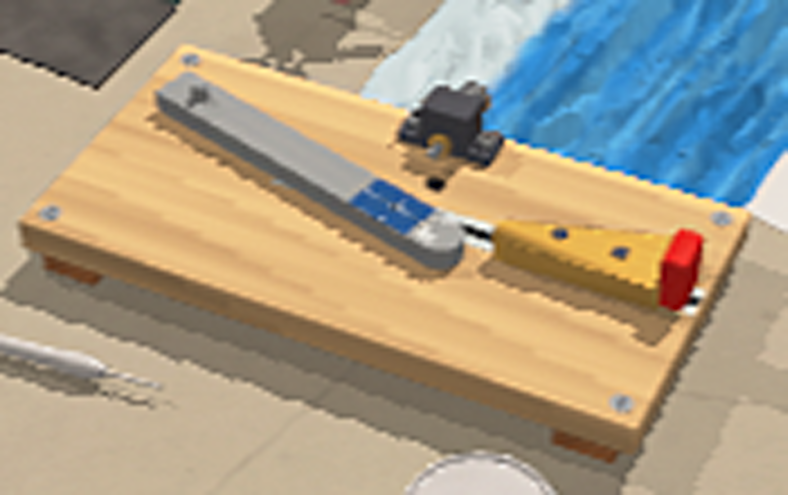

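Crop readings: the board corners are clear in both crops. The blank's end is at about (472,250) in the top crop, the heel at (717,182), the dowel at (134,192) and the post at (400,95). I'll fit the jig pose from these.

```bash
cat > h.py <<'E'
from cell import robot, viewer
import cv2, numpy as np
from scipy.optimize import least_squares
def ray(n,px,z):
    p=viewer.camera_params(n); T=np.array(p["T"]); d=T[:3,:3]@np.linalg.solve(p["K"],[px[0],px[1],1.])
    return (T[:3,3]+d*(z-T[2,3])/d[2])[:2]
top=lambda u,v:((u+.5)/5.7-.5+228,(v+.5)/5.7-.5+140)
sc=lambda u,v:((u+.5)/4.5-.5+215,(v+.5)/4.5-.5+130)
E
python3 - <<'E'
from h import *
J=np.array([[80,160],[80,-160],[-80,-160],[-80,160]])/1000
P={"top":[ray("top",top(*c),.03) for c in [(47,95),(728,38),(758,380),(68,437)]],
   "scene":[ray("scene",sc(*c),.03) for c in [(181,45),(750,210),(635,432),(22,225)]]}
R=lambda a:np.array([[np.cos(a),-np.sin(a)],[np.sin(a),np.cos(a)]])
for k in ("top","scene","both"):
    A=np.array(P["top"]+P["scene"] if k=="both" else P[k]); B=np.vstack([J]*(len(A)//4))
    f=least_squares(lambda q:(B@R(q[2]).T+q[:2]-A).ravel(),[.5,0,0]); print(k,f.x.round(4),f.fun.round(4))
x=f.x
tj=lambda w:(R(x[2]).T@(np.array(w)-x[:2])*1000).round(1)
for nm,c,px,z in [("dowel","top",top(134,192),.05),("dowel","scene",sc(200,92),.05),("heeltop","top",top(717,182),.06),("end","top",top(472,250),.042),("end","scene",sc(440,238),.042),("heelrear","scene",sc(690,235),.06),
 ("tin","top",(348,232),.038),("tin","scene",(321,243),.038),("vice","top",(257,237),.008),("post","top",top(400,95),.056),("screwtip","top",top(400,138),.038),("screwtip","scene",sc(436,148),.038),("wedgetip","top",top(522,215),.045)]:
    w=ray(c,px,z); print(nm,c,w.round(4),tj(w))
E
```

```text
top [0.592  0.0094 0.0813] [-0.0005  0.0006 -0.0001 -0.0006  0.0003 -0.0016  0.0003  0.0016]
scene [0.5921 0.0068 0.0874] [ 0.0004  0.0004 -0.0001 -0.0017  0.0011 -0.0016 -0.0014  0.0029]
both [0.592  0.0081 0.0843] [-0.001  -0.0005  0.0004 -0.0016  0.0008 -0.003  -0.0001  0.0001  0.0009
  0.0015 -0.0006 -0.0007  0.0005 -0.0001 -0.001   0.0045]
dowel top [0.6091 0.1288] [ 27.1 118.8]
dowel scene [0.6082 0.125 ] [ 26.  115.2]
heeltop top [ 0.6108 -0.1351] [   6.6 -144.3]
end top [ 0.5833 -0.0248] [-11.5 -32.1]
end scene [ 0.5808 -0.0293] [-14.3 -36.3]
heelrear scene [ 0.6224 -0.1372] [  18.  -147.3]
tin top [ 0.4579 -0.1215] [-144.6 -117.8]
tin scene [ 0.4467 -0.1233] [-155.9 -118.7]
vice top [0.4456 0.1178] [-136.7  121.6]
post top [0.6521 0.0075] [59.8 -5.7]
screwtip top [0.6363 0.0087] [44.1 -3.1]
screwtip scene [0.6419 0.0074] [49.7 -4.9]
wedgetip top [ 0.5988 -0.0476] [  2.1 -56.1]
```

Emit:
step_arm([
  {"delta_pos": [0,0,-5],"dr": [0,0,-5],"fingers": 1},
  {"delta_pos": [0,0,-10],"dr": [0,0,-10],"fingers": 1},
  {"delta_pos": [0,0,-15],"dr": [0,0,-15],"fingers": 1},
  {"delta_pos": [0,0,-20],"dr": [0,0,-17.5],"fingers": 1},
  {"delta_pos": [0,0,-20],"dr": [0,0,-17.5],"fingers": 1},
], newtons=30)

```text
time: 0.72
tool_pos: [0.1157, 0.5129, 0.4304]
tool_rot: [3.135, 0.003, -3.058]
contact_force: [-1.3, -1.4, -0.9]
opening: 0.0465
grip_force: 0.0
```

```bash
cat >> h.py <<'E'
JO=np.array([.592,.0081]); JY=.0843
def st():
    s=robot.observe(); c,n=np.cos(JY),np.sin(JY); r=np.array([[c,n],[-n,c]])
    p=s["tool_pos"]; f=s["contact_force"]
    print("t",round(s["time"],2),"jig mm",((r@(np.array(p[:2])-JO))*1000).round(1),"z",round(p[2]*1000,1),"rot",np.round(s["tool_rot"],4),"Fjig",(r@np.array(f[:2])).round(2),round(f[2],2),"open",s["opening"])
E
python3 -c "
from h import *
st(); print(ray('top',(205,222),.2),ray('top',(205,222),.15))"
```

```text
t 0.72 jig mm [-432.1  543.2] z 430.4 rot [ 3.1347  0.0033 -3.0576] Fjig [-1.44 -1.26] -0.87 open 0.04647134854856013
[0.4726848  0.19598987] [0.47599225 0.21219991]
```

Emit:
step_arm([
  {"delta_pos": [-3.3,-4.9,0],"dr": [0,0,0],"fingers": 1},
  {"delta_pos": [-6.6,-9.8,0],"dr": [0,0,0],"fingers": 1},
  {"delta_pos": [-10,-14.7,0],"dr": [0,0,0],"fingers": 1},
  {"delta_pos": [-13.4,-19.6,0],"dr": [0,0,0],"fingers": 1},
  {"delta_pos": [-17,-24.8,0],"dr": [0,0,0],"fingers": 1},
])

```text
time: 1.35
tool_pos: [0.3057, 0.2781, 0.4255]
tool_rot: [-3.141, -0.002, -3.058]
contact_force: [1.3, 1.0, 0.2]
opening: 0.0009
grip_force: 0.0
```

Emit:
step_arm([
  {"delta_pos": [-3.5,-5,0],"dr": [0,0,0],"fingers": 1},
  {"delta_pos": [-7,-10,0],"dr": [0,0,0],"fingers": 1},
  {"delta_pos": [-10.4,-15.1,1],"dr": [0,0,0],"fingers": 1},
  {"delta_pos": [-13.6,-20,4],"dr": [0,0,0],"fingers": 1},
  {"delta_pos": [-16.6,-24.6,7],"dr": [0,0,0],"fingers": 1},
])

```text
time: 1.98
tool_pos: [0.4898, 0.0491, 0.3563]
tool_rot: [3.141, -0.001, -3.059]
contact_force: [1.4, 1.4, 0.3]
opening: 0.0004
grip_force: 0.0
```

Emit:
step_arm([
  {"delta_pos": [-2.4,-3.2,4.5],"dr": [0,0,0],"fingers": 1},
  {"delta_pos": [-4.6,-6.4,9],"dr": [0,0,0],"fingers": 1},
  {"delta_pos": [-4.6,-6.4,15],"dr": [0,0,0],"fingers": 1},
  {"delta_pos": [-4.6,-6.4,21],"dr": [0,0,0],"fingers": 1},
  {"delta_pos": [-4.6,-6.4,22],"dr": [0,0,0],"fingers": 1},
])

```text
time: 2.6
tool_pos: [0.537, -0.0087, 0.1338]
tool_rot: [3.139, -0.01, -3.058]
contact_force: [0.4, -0.5, -0.2]
opening: 0.0003
grip_force: 0.0
```

```bash
python3 -c "
from h import *
st(); cv2.imwrite('pics/w1.png',viewer.read_camera('wrist')[:,:,::-1]);st()
a=viewer.read_camera('scene')[100:250,200:400,::-1]; cv2.imwrite('pics/s1.png',cv2.resize(a,None,fx=4,fy=4,interpolation=cv2.INTER_CUBIC))"
```

```text
t 2.6 jig mm [-56.2 -12.1] z 133.8 rot [ 3.139  -0.01   -3.0585] Fjig [ 0.32 -0.51] -0.18 open 0.0003028802430477901
t 2.65 jig mm [-54.7 -12.3] z 135.4 rot [ 3.1399 -0.0063 -3.0582] Fjig [-0.87 -0.41] -0.08 open 0.0008400328689316112
```

View pics/w1.png

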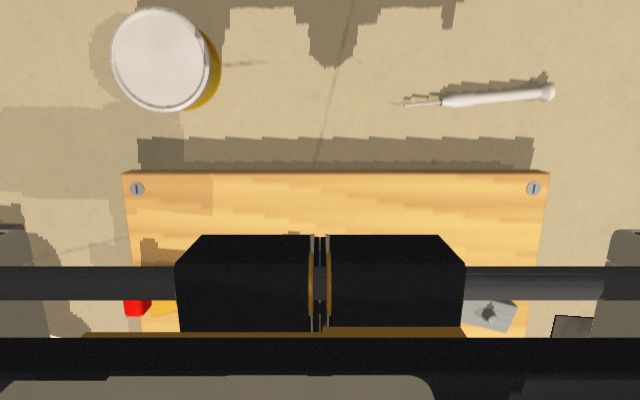

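The wrist view shows the shut fingers over the near half of the board, with the tin and pin vice well clear. Now I'll descend on the blank's -x side.

Emit:
step_arm([
  {"delta_pos": [0,-0.3,4],"dr": [0,0,0],"fingers": 1},
  {"delta_pos": [0,-0.3,8],"dr": [0,0,0],"fingers": 1},
  {"delta_pos": [0,-0.3,10],"dr": [0,0,0],"fingers": 1},
  {"delta_pos": [0,-0.3,10],"dr": [0,0,0],"fingers": 1},
  {"delta_pos": [0,-0.3,10],"dr": [0,0,0],"fingers": 1},
])

```text
time: 3.32
tool_pos: [0.5425, -0.0122, 0.0407]
tool_rot: [-3.141, 0.004, -3.058]
contact_force: [-0.7, 0.3, 0.4]
opening: 0.0001
grip_force: 0.0
```

```bash
python3 -c "
from h import *
st()
a=viewer.read_camera('scene')[100:250,200:400,::-1]; cv2.imwrite('pics/s2.png',cv2.resize(a,None,fx=4,fy=4,interpolation=cv2.INTER_CUBIC));st()"
```

```text
t 3.33 jig mm [-51.  -16.1] z 40.7 rot [-3.1406  0.0042 -3.0578] Fjig [-0.64  0.35] 0.44 open 0.00014039844552184275
t 3.38 jig mm [-51.1 -16.1] z 40.6 rot [-3.1406  0.0041 -3.0578] Fjig [0.16 0.13] 0.24 open 0.00036480896031552994
```

View pics/s2.png

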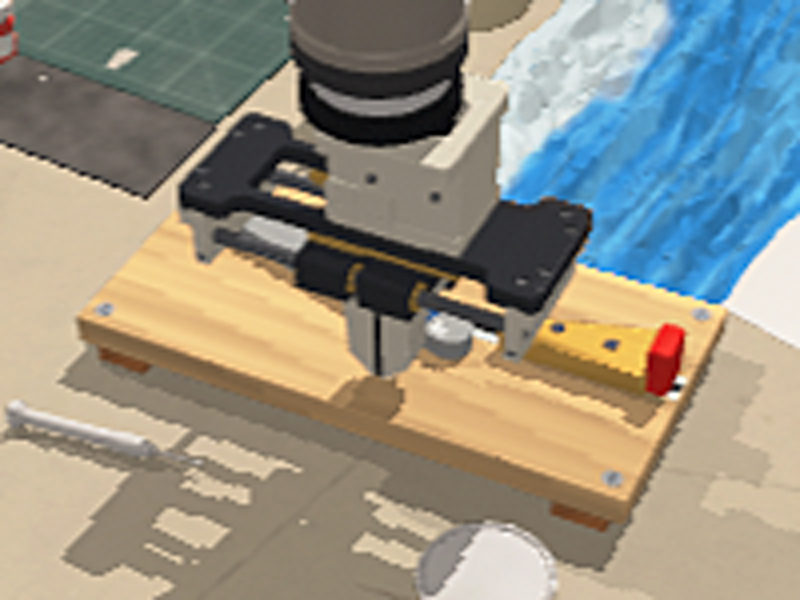

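The scene view shows the shut fingers standing on the board just on the -x side of the blank, and the heel and wedge are free. I'll go down 5 mm more and start pushing.

Emit:
step_arm([
  {"delta_pos": [0,0,0.55],"dr": [0,0,0],"fingers": 1},
  {"delta_pos": [-0.7,0,0.55],"dr": [0,0,0],"fingers": 1},
  {"delta_pos": [-1.4,0,0.55],"dr": [0,0,0],"fingers": 1},
  {"delta_pos": [-2.1,0,0.55],"dr": [0,0,0],"fingers": 1},
  {"delta_pos": [-2.8,0,0.55],"dr": [0,0,0],"fingers": 1},
])

```text
time: 4.0
tool_pos: [0.5685, -0.0098, 0.0326]
tool_rot: [3.141, -0.002, -3.058]
contact_force: [-2.1, -1.7, 0.9]
opening: 0.0006
grip_force: 1.1
```

```bash
python3 -c "
from h import *
st()"
```

```text
t 4.0 jig mm [-24.9 -15.9] z 32.6 rot [ 3.1415e+00 -1.6000e-03 -3.0579e+00] Fjig [-2.24 -1.49] 0.93 open 0.0006311134202565602
```

Emit:
step_arm([
  {"delta_pos": [-0.5,0,-0.2],"dr": [0,0,0],"fingers": 1},
  {"delta_pos": [-1,0,-0.2],"dr": [0,0,0],"fingers": 1},
  {"delta_pos": [-1.4,0,-0.2],"dr": [0,0,0],"fingers": 1},
  {"delta_pos": [-1.7,0,-0.2],"dr": [0,0,0],"fingers": 1},
  {"delta_pos": [-1.9,0,-0.2],"dr": [0,0,0],"fingers": 1},
])

```text
time: 4.62
tool_pos: [0.5876, -0.0082, 0.0348]
tool_rot: [3.142, -0.0, -3.058]
contact_force: [-2.8, -1.5, -0.2]
opening: 0.0004
grip_force: 1.1
```

Emit:
step_arm([
  {"delta_pos": [-0.1,0,0],"dr": [0,0,0],"fingers": 1},
  {"delta_pos": [-0.2,0,0],"dr": [0,0,0],"fingers": 1},
  {"delta_pos": [-0.3,0,0],"dr": [0,0,0],"fingers": 1},
  {"delta_pos": [-0.4,0,0],"dr": [0,0,0],"fingers": 1},
  {"delta_pos": [-0.5,0,0],"dr": [0,0,0],"fingers": 1},
])

```text
time: 5.25
tool_pos: [0.5926, -0.0077, 0.0348]
tool_rot: [3.142, 0.0, -3.058]
contact_force: [-2.5, -0.7, -0.0]
opening: 0.0005
grip_force: 1.0
```

```bash
python3 -c "
from h import *
st()"
```

```text
t 5.25 jig mm [ -0.7 -15.8] z 34.8 rot [ 3.1415  0.     -3.0579] Fjig [-2.54 -0.45] -0.02 open 0.0004758340247242088
```

Emit:
step_arm([
  {"delta_pos": [-0.03,0,0],"dr": [0,0,0],"fingers": 1},
  {"delta_pos": [-0.06,0,0],"dr": [0,0,0],"fingers": 1},
  {"delta_pos": [-0.09,0,0],"dr": [0,0,0],"fingers": 1},
  {"delta_pos": [-0.12,0,0],"dr": [0,0,0],"fingers": 1},
  {"delta_pos": [-0.15,0,0],"dr": [0,0,0],"fingers": 1},
])

```text
time: 5.88
tool_pos: [0.5941, -0.0076, 0.0348]
tool_rot: [3.142, 0.0, -3.058]
contact_force: [-2.2, -2.0, 1.0]
opening: 0.0003
grip_force: 1.0
```

Emit:
step_arm([
  {"delta_pos": [-0.03,0,0],"dr": [0,0,0],"fingers": 1},
  {"delta_pos": [-0.06,0,0],"dr": [0,0,0],"fingers": 1},
  {"delta_pos": [-0.09,0,0],"dr": [0,0,0],"fingers": 1},
  {"delta_pos": [-0.12,0,0],"dr": [0,0,0],"fingers": 1},
  {"delta_pos": [-0.15,0,0],"dr": [0,0,0],"fingers": 1},
])

```text
time: 6.5
tool_pos: [0.5956, -0.0075, 0.0348]
tool_rot: [3.142, 0.0, -3.058]
contact_force: [-3.2, -1.9, 0.1]
opening: 0.0003
grip_force: 1.0
```

Emit:
step_arm([
  {"delta_pos": [-0.03,0,0],"dr": [0,0,0],"fingers": 1},
  {"delta_pos": [-0.06,0,0],"dr": [0,0,0],"fingers": 1},
  {"delta_pos": [-0.09,0,0],"dr": [0,0,0],"fingers": 1},
  {"delta_pos": [-0.12,0,0],"dr": [0,0,0],"fingers": 1},
  {"delta_pos": [-0.15,0,0],"dr": [0,0,0],"fingers": 1},
])

```text
time: 7.12
tool_pos: [0.5971, -0.0073, 0.0348]
tool_rot: [3.141, 0.0, -3.058]
contact_force: [-3.0, -2.2, 0.7]
opening: 0.0004
grip_force: 1.0
```

Emit:
step_arm([
  {"delta_pos": [-0.03,0,0],"dr": [0,0,0],"fingers": 1},
  {"delta_pos": [-0.06,0,0],"dr": [0,0,0],"fingers": 1},
  {"delta_pos": [-0.09,0,0],"dr": [0,0,0],"fingers": 1},
  {"delta_pos": [-0.12,0,0],"dr": [0,0,0],"fingers": 1},
  {"delta_pos": [-0.15,0,0],"dr": [0,0,0],"fingers": 1},
])

```text
time: 7.75
tool_pos: [0.5986, -0.0072, 0.0348]
tool_rot: [3.142, 0.0, -3.058]
contact_force: [-1.9, -1.4, 0.0]
opening: 0.0005
grip_force: 1.0
```

Now at jig x ≈ 5.3.

Emit:
step_arm([
  {"delta_pos": [-0.03,0,0],"dr": [0,0,0],"fingers": 1},
  {"delta_pos": [-0.06,0,0],"dr": [0,0,0],"fingers": 1},
  {"delta_pos": [-0.09,0,0],"dr": [0,0,0],"fingers": 1},
  {"delta_pos": [-0.12,0,0],"dr": [0,0,0],"fingers": 1},
  {"delta_pos": [-0.15,0,0],"dr": [0,0,0],"fingers": 1},
])

```text
time: 8.38
tool_pos: [0.5998, -0.0071, 0.0348]
tool_rot: [3.142, -0.0, -3.058]
contact_force: [-3.8, -2.5, 1.8]
opening: 0.0003
grip_force: 1.6
```

Emit:
step_arm([
  {"delta_pos": [-0.02,0,0],"dr": [0,0,0],"fingers": 1},
  {"delta_pos": [-0.04,0,0],"dr": [0,0,0],"fingers": 1},
  {"delta_pos": [-0.06,0,0],"dr": [0,0,0],"fingers": 1},
  {"delta_pos": [-0.06,0,0],"dr": [0,0,0],"fingers": 1},
  {"delta_pos": [-0.06,0,0],"dr": [0,0,0],"fingers": 1},
])

```text
time: 9.0
tool_pos: [0.6001, -0.0071, 0.0348]
tool_rot: [3.141, -0.001, -3.058]
contact_force: [-4.9, -2.2, 2.3]
opening: 0.0004
grip_force: 2.6
```

```bash
python3 -c "
from h import *
st()"
```

```text
t 9.0 jig mm [  6.7 -15.8] z 34.8 rot [ 3.1415e+00 -1.2000e-03 -3.0579e+00] Fjig [-5.07 -1.78] 2.29 open 0.0003929235758053046
```

Emit:
step_arm([
  {"delta_pos": [-0.03,0,0],"dr": [0,0,0],"fingers": 1},
  {"delta_pos": [-0.06,0,0],"dr": [0,0,0],"fingers": 1},
  {"delta_pos": [-0.08,0,0],"dr": [0,0,0],"fingers": 1},
  {"delta_pos": [-0.08,0,0],"dr": [0,0,0],"fingers": 1},
  {"delta_pos": [-0.08,0,0],"dr": [0,0,0],"fingers": 1},
])

```text
time: 9.62
tool_pos: [0.6002, -0.0071, 0.0348]
tool_rot: [3.141, -0.003, -3.058]
contact_force: [-7.1, -3.1, 4.6]
opening: 0.0006
grip_force: 3.7
```

Emit:
step_arm([
  {"delta_pos": [-0.04,0,0],"dr": [0,0,0],"fingers": 1},
  {"delta_pos": [-0.08,0,0],"dr": [0,0,0],"fingers": 1},
  {"delta_pos": [-0.12,0,0],"dr": [0,0,0],"fingers": 1},
  {"delta_pos": [-0.12,0,0],"dr": [0,0,0],"fingers": 1},
  {"delta_pos": [-0.12,0,0],"dr": [0,0,0],"fingers": 1},
])

```text
time: 10.25
tool_pos: [0.6004, -0.0071, 0.0347]
tool_rot: [3.141, -0.005, -3.058]
contact_force: [-10.7, -3.3, 5.9]
opening: 0.0004
grip_force: 5.5
```

```bash
python3 -c "
from h import *
st()"
```

```text
t 10.25 jig mm [  7.1 -15.8] z 34.7 rot [ 3.1413 -0.0049 -3.0577] Fjig [-10.96  -2.43] 5.9 open 0.0004373057732291184
```

Pressing at 11 N. I'll hold it, then back off.

Emit:
step_arm([
  {"delta_pos": [0,0,0],"dr": [0,0,0],"fingers": 1},
  {"delta_pos": [0,0,0],"dr": [0,0,0],"fingers": 1},
  {"delta_pos": [0,0,0],"dr": [0,0,0],"fingers": 1},
  {"delta_pos": [0,0,0],"dr": [0,0,0],"fingers": 1},
  {"delta_pos": [0,0,0],"dr": [0,0,0],"fingers": 1},
])

```text
time: 10.88
tool_pos: [0.6004, -0.0071, 0.0348]
tool_rot: [3.141, -0.005, -3.058]
contact_force: [-9.8, -3.8, 6.8]
opening: 0.0002
grip_force: 5.5
```

Emit:
step_arm([
  {"delta_pos": [0.3,0,0],"dr": [0,0,0],"fingers": 1},
  {"delta_pos": [1.5,0,0],"dr": [0,0,0],"fingers": 1},
  {"delta_pos": [3,0,0],"dr": [0,0,0],"fingers": 1},
  {"delta_pos": [3,0,-4],"dr": [0,0,0],"fingers": 1},
  {"delta_pos": [3,0,-7],"dr": [0,0,0],"fingers": 1},
])

```text
time: 11.5
tool_pos: [0.5728, -0.0092, 0.1061]
tool_rot: [3.141, 0.002, -3.058]
contact_force: [0.5, -0.1, 0.8]
opening: 0.0006
grip_force: 0.0
```

```bash
python3 -c "
from h import *
st()"
```

```text
t 11.5 jig mm [-20.6 -15.6] z 106.1 rot [ 3.1414e+00  1.7000e-03 -3.0579e+00] Fjig [ 0.46 -0.09] 0.81 open 0.0005818235046316085
```

Emit:
step_arm([
  {"delta_pos": [-0.6,-4,0],"dr": [0,0,0],"fingers": 1},
  {"delta_pos": [-1.2,-8,0],"dr": [0,0,0],"fingers": 1},
  {"delta_pos": [-1.9,-12,0],"dr": [0,0,0],"fingers": 1},
  {"delta_pos": [-2.5,-16,0],"dr": [0,0,0],"fingers": 1},
  {"delta_pos": [-2.8,-17.2,0],"dr": [0,0,0],"fingers": 1},
])

```text
time: 12.12
tool_pos: [0.6152, -0.1805, 0.1047]
tool_rot: [-3.141, 0.001, -3.06]
contact_force: [-0.8, -0.4, -0.1]
opening: 0.0007
grip_force: 0.0
```

Emit:
step_arm([
  {"delta_pos": [0,0,0],"dr": [0,0,0],"fingers": 1},
  {"delta_pos": [0,0,2],"dr": [0,0,0],"fingers": 1},
  {"delta_pos": [0,0,4],"dr": [0,0,0],"fingers": 1},
  {"delta_pos": [0,0,6.4],"dr": [0,0,0],"fingers": 1},
  {"delta_pos": [0,0,6.4],"dr": [0,0,0],"fingers": 1},
])

```text
time: 12.75
tool_pos: [0.6135, -0.1761, 0.0391]
tool_rot: [3.139, -0.004, -3.056]
contact_force: [-0.3, 0.3, -0.7]
opening: 0.0004
grip_force: 0.0
```

```bash
python3 -c "
from h import *
st()
a=viewer.read_camera('scene')[100:250,200:400,::-1]; cv2.imwrite('pics/s3.png',cv2.resize(a,None,fx=4,fy=4,interpolation=cv2.INTER_CUBIC));st()"
```

```text
t 12.75 jig mm [   6.  -185.3] z 39.1 rot [ 3.139  -0.0038 -3.0563] Fjig [-0.25  0.33] -0.71 open 0.000421433038083331
t 12.8 jig mm [   6.9 -186.1] z 40.6 rot [ 3.1404e+00 -1.4000e-03 -3.0565e+00] Fjig [0.27 1.02] 0.38 open 0.0004494895198062921
```

View pics/s3.png

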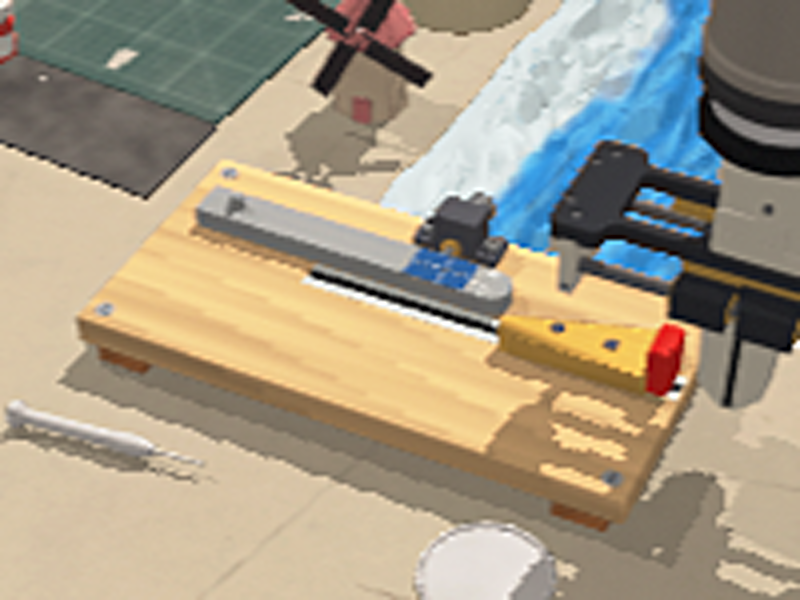

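The scene view shows the blank resting at the screw with the wedge still back, and the shut fingers standing just behind the red heel at about (735,390). Now I'll push along +y.

Emit:
step_arm([
  {"delta_pos": [0,0.5,0],"dr": [0,0,0],"fingers": 1},
  {"delta_pos": [0,1,0],"dr": [0,0,0],"fingers": 1},
  {"delta_pos": [0,1.5,0],"dr": [0,0,0],"fingers": 1},
  {"delta_pos": [0,2,0],"dr": [0,0,0],"fingers": 1},
  {"delta_pos": [0,2.5,0],"dr": [0,0,0],"fingers": 1},
])

```text
time: 13.42
tool_pos: [0.6132, -0.1538, 0.0413]
tool_rot: [-3.141, 0.001, -3.058]
contact_force: [-0.2, -3.2, 2.3]
opening: 0.0
grip_force: 1.5
```

Emit:
step_arm([
  {"delta_pos": [0,0.3,0],"dr": [0,0,0],"fingers": 1},
  {"delta_pos": [0,0.6,0],"dr": [0,0,0],"fingers": 1},
  {"delta_pos": [0,0.9,0],"dr": [0,0,0],"fingers": 1},
  {"delta_pos": [0,1.2,0],"dr": [0,0,0],"fingers": 1},
  {"delta_pos": [0,1.4,0],"dr": [0,0,0],"fingers": 1},
])

```text
time: 14.05
tool_pos: [0.6119, -0.1394, 0.0408]
tool_rot: [-3.142, 0.0, -3.058]
contact_force: [1.2, -1.6, 2.6]
opening: -0.0
grip_force: 1.4
```

```bash
python3 -c "
from h import *
st()"
```

```text
t 14.05 jig mm [   7.4 -148.6] z 40.8 rot [-3.1416e+00  4.0000e-04 -3.0579e+00] Fjig [ 1.08 -1.72] 2.57 open -4.071586794073749e-06
```

Emit:
step_arm([
  {"delta_pos": [0,0.15,0],"dr": [0,0,0],"fingers": 1},
  {"delta_pos": [0,0.3,0],"dr": [0,0,0],"fingers": 1},
  {"delta_pos": [0,0.45,0],"dr": [0,0,0],"fingers": 1},
  {"delta_pos": [0,0.6,0],"dr": [0,0,0],"fingers": 1},
  {"delta_pos": [0,0.7,0],"dr": [0,0,0],"fingers": 1},
])

```text
time: 14.68
tool_pos: [0.6112, -0.1325, 0.0408]
tool_rot: [3.141, 0.0, -3.058]
contact_force: [1.9, -1.9, 1.7]
opening: 0.0004
grip_force: 1.3
```

```bash
python3 -c "
from h import *
st()
a=viewer.read_camera('scene')[140:240,260:400,::-1]; cv2.imwrite('pics/s4.png',cv2.resize(a,None,fx=5.7,fy=5.7,interpolation=cv2.INTER_CUBIC));st()"
```

```text
t 14.68 jig mm [   7.3 -141.7] z 40.8 rot [ 3.1415e+00  1.0000e-04 -3.0579e+00] Fjig [ 1.72 -2.03] 1.73 open 0.00040024327765371577
t 14.72 jig mm [   7.2 -141.6] z 40.8 rot [ 3.1414  0.     -3.0578] Fjig [ 2.05 -2.23] 1.12 open 0.0006298092704833959
```

View pics/s4.png

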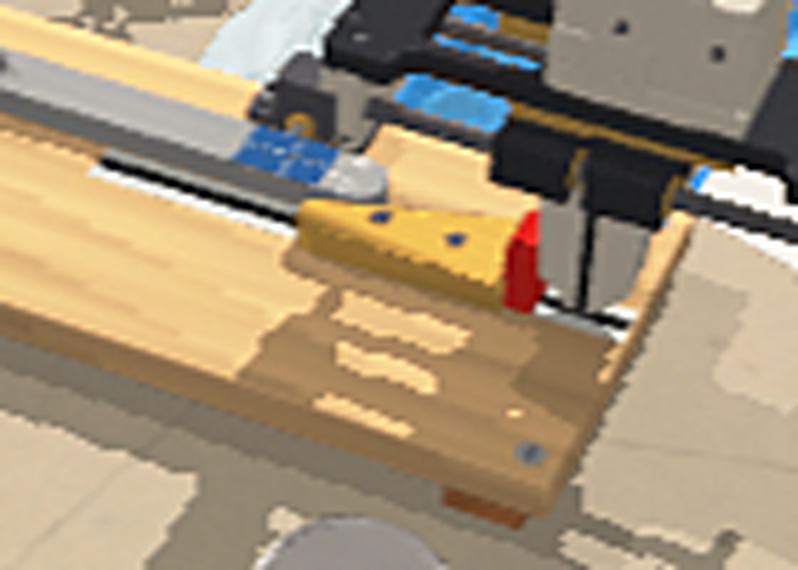

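The scene view shows the wedge tip at (300,203) starting beside the blank's round end at about (385,185). I'll estimate the remaining gap.

```bash
python3 - <<'E'
from h import *
s=lambda u,v:((u+.5)/5.7-.5+260,(v+.5)/5.7-.5+140)
c,n=np.cos(JY),np.sin(JY); r=np.array([[c,n],[-n,c]])
for z in (.042,.048):
  for nm,u,v in [("tip",300,203),("slope end",520,214),("near corner",507,268),("blankend",387,170),("blank edge -x @start of round",345,193)]:
    print(z,nm,(r@(ray("scene",s(u,v),z)-JO)*1000).round(1))
E
```

```text
0.042 tip [  6.9 -26.3]
0.042 slope end [  36.4 -103.9]
0.042 near corner [   6.3 -110.3]
0.042 blankend [ 38.6 -48.5]
0.042 blank edge -x @start of round [ 19.4 -39.3]
0.048 tip [  0.6 -29.1]
0.048 slope end [  29.9 -105.9]
0.048 near corner [  -0.  -112.3]
0.048 blankend [ 32.  -51.1]
0.048 blank edge -x @start of round [ 13. -42.]
```

Emit:
step_arm([
  {"delta_pos": [0,0.1,0],"dr": [0,0,0],"fingers": 1},
  {"delta_pos": [0,0.2,0],"dr": [0,0,0],"fingers": 1},
  {"delta_pos": [0,0.3,0],"dr": [0,0,0],"fingers": 1},
  {"delta_pos": [0,0.4,0],"dr": [0,0,0],"fingers": 1},
  {"delta_pos": [0,0.5,0],"dr": [0,0,0],"fingers": 1},
])

```text
time: 15.35
tool_pos: [0.6107, -0.1275, 0.0407]
tool_rot: [3.141, -0.0, -3.058]
contact_force: [1.7, -2.3, 1.4]
opening: 0.0005
grip_force: 1.3
```

Emit:
step_arm([
  {"delta_pos": [0,0.1,0],"dr": [0,0,0],"fingers": 1},
  {"delta_pos": [0,0.2,0],"dr": [0,0,0],"fingers": 1},
  {"delta_pos": [0,0.3,0],"dr": [0,0,0],"fingers": 1},
  {"delta_pos": [0,0.4,0],"dr": [0,0,0],"fingers": 1},
  {"delta_pos": [0,0.5,0],"dr": [0,0,0],"fingers": 1},
])

```text
time: 15.98
tool_pos: [0.6103, -0.1226, 0.0408]
tool_rot: [3.141, 0.0, -3.058]
contact_force: [2.2, -2.3, 0.7]
opening: 0.0002
grip_force: 1.3
```

```bash
python3 -c "
from h import *
st()"
```

```text
t 15.97 jig mm [   7.2 -131.7] z 40.8 rot [ 3.1415  0.     -3.058 ] Fjig [ 2.02 -2.45] 0.71 open 0.00022636551630084723
```

Now 3 mm per call, watching for the force to rise.

Emit:
step_arm([
  {"delta_pos": [0,0.06,0],"dr": [0,0,0],"fingers": 1},
  {"delta_pos": [0,0.12,0],"dr": [0,0,0],"fingers": 1},
  {"delta_pos": [0,0.18,0],"dr": [0,0,0],"fingers": 1},
  {"delta_pos": [0,0.24,0],"dr": [0,0,0],"fingers": 1},
  {"delta_pos": [0,0.3,0],"dr": [0,0,0],"fingers": 1},
])

```text
time: 16.6
tool_pos: [0.6101, -0.1196, 0.0408]
tool_rot: [3.142, 0.0, -3.058]
contact_force: [2.1, -2.6, 1.1]
opening: 0.0003
grip_force: 1.3
```

Emit:
step_arm([
  {"delta_pos": [0,0.06,0],"dr": [0,0,0],"fingers": 1},
  {"delta_pos": [0,0.12,0],"dr": [0,0,0],"fingers": 1},
  {"delta_pos": [0,0.18,0],"dr": [0,0,0],"fingers": 1},
  {"delta_pos": [0,0.24,0],"dr": [0,0,0],"fingers": 1},
  {"delta_pos": [0,0.3,0],"dr": [0,0,0],"fingers": 1},
])

```text
time: 17.23
tool_pos: [0.6098, -0.1166, 0.0408]
tool_rot: [3.141, 0.0, -3.058]
contact_force: [1.8, -2.5, 0.9]
opening: 0.0003
grip_force: 1.3
```

Emit:
step_arm([
  {"delta_pos": [0,0.06,0],"dr": [0,0,0],"fingers": 1},
  {"delta_pos": [0,0.12,0],"dr": [0,0,0],"fingers": 1},
  {"delta_pos": [0,0.18,0],"dr": [0,0,0],"fingers": 1},
  {"delta_pos": [0,0.24,0],"dr": [0,0,0],"fingers": 1},
  {"delta_pos": [0,0.3,0],"dr": [0,0,0],"fingers": 1},
])

```text
time: 17.85
tool_pos: [0.6096, -0.1136, 0.0408]
tool_rot: [3.142, 0.0, -3.058]
contact_force: [2.1, -3.0, 0.6]
opening: 0.0005
grip_force: 1.3
```

Emit:
step_arm([
  {"delta_pos": [0,0.06,0],"dr": [0,0,0],"fingers": 1},
  {"delta_pos": [0,0.12,0],"dr": [0,0,0],"fingers": 1},
  {"delta_pos": [0,0.18,0],"dr": [0,0,0],"fingers": 1},
  {"delta_pos": [0,0.24,0],"dr": [0,0,0],"fingers": 1},
  {"delta_pos": [0,0.3,0],"dr": [0,0,0],"fingers": 1},
])

```text
time: 18.48
tool_pos: [0.6093, -0.1106, 0.0408]
tool_rot: [3.142, 0.0, -3.058]
contact_force: [1.2, -2.8, 0.7]
opening: 0.0001
grip_force: 1.3
```

Emit:
step_arm([
  {"delta_pos": [0,0.06,0],"dr": [0,0,0],"fingers": 1},
  {"delta_pos": [0,0.12,0],"dr": [0,0,0],"fingers": 1},
  {"delta_pos": [0,0.18,0],"dr": [0,0,0],"fingers": 1},
  {"delta_pos": [0,0.24,0],"dr": [0,0,0],"fingers": 1},
  {"delta_pos": [0,0.3,0],"dr": [0,0,0],"fingers": 1},
])

```text
time: 19.1
tool_pos: [0.609, -0.1077, 0.0408]
tool_rot: [3.142, 0.0, -3.058]
contact_force: [1.5, -2.3, -0.8]
opening: 0.0004
grip_force: 1.3
```

Emit:
step_arm([
  {"delta_pos": [0,0.06,0],"dr": [0,0,0],"fingers": 1},
  {"delta_pos": [0,0.12,0],"dr": [0,0,0],"fingers": 1},
  {"delta_pos": [0,0.18,0],"dr": [0,0,0],"fingers": 1},
  {"delta_pos": [0,0.24,0],"dr": [0,0,0],"fingers": 1},
  {"delta_pos": [0,0.3,0],"dr": [0,0,0],"fingers": 1},
])

```text
time: 19.73
tool_pos: [0.6089, -0.1052, 0.0408]
tool_rot: [-3.141, 0.0, -3.058]
contact_force: [1.5, -5.7, -0.2]
opening: 0.0002
grip_force: 2.8
```

Jamming has begun (5.8 N). Smaller steps from here.

Emit:
step_arm([
  {"delta_pos": [0,0.03,0],"dr": [0,0,0],"fingers": 1},
  {"delta_pos": [0,0.06,0],"dr": [0,0,0],"fingers": 1},
  {"delta_pos": [0,0.06,0],"dr": [0,0,0],"fingers": 1},
  {"delta_pos": [0,0.06,0],"dr": [0,0,0],"fingers": 1},
  {"delta_pos": [0,0.06,0],"dr": [0,0,0],"fingers": 1},
])

```text
time: 20.35
tool_pos: [0.6088, -0.1049, 0.0408]
tool_rot: [-3.141, 0.0, -3.058]
contact_force: [1.8, -6.1, -0.4]
opening: 0.0006
grip_force: 2.9
```

```bash
python3 -c "
from h import *
st()"
```

```text
t 20.35 jig mm [   7.2 -114. ] z 40.8 rot [-3.1407e+00  2.0000e-04 -3.0581e+00] Fjig [ 1.25 -6.22] -0.37 open 0.0005587584504326318
```

Emit:
step_arm([
  {"delta_pos": [0,0.03,0],"dr": [0,0,0],"fingers": 1},
  {"delta_pos": [0,0.06,0],"dr": [0,0,0],"fingers": 1},
  {"delta_pos": [0,0.06,0],"dr": [0,0,0],"fingers": 1},
  {"delta_pos": [0,0.06,0],"dr": [0,0,0],"fingers": 1},
  {"delta_pos": [0,0.06,0],"dr": [0,0,0],"fingers": 1},
])

```text
time: 20.98
tool_pos: [0.6088, -0.1045, 0.0408]
tool_rot: [-3.14, 0.0, -3.058]
contact_force: [1.2, -7.2, -0.8]
opening: 0.0004
grip_force: 3.3
```

```bash
python3 -c "
from h import *
st()"
```

```text
t 20.98 jig mm [   7.2 -113.6] z 40.8 rot [-3.1404e+00  2.0000e-04 -3.0581e+00] Fjig [ 0.63 -7.29] -0.8 open 0.00042375177690902994
```

Emit:
step_arm([
  {"delta_pos": [0,0.03,0],"dr": [0,0,0],"fingers": 1},
  {"delta_pos": [0,0.06,0],"dr": [0,0,0],"fingers": 1},
  {"delta_pos": [0,0.09,0],"dr": [0,0,0],"fingers": 1},
  {"delta_pos": [0,0.09,0],"dr": [0,0,0],"fingers": 1},
  {"delta_pos": [0,0.09,0],"dr": [0,0,0],"fingers": 1},
])

```text
time: 21.6
tool_pos: [0.6087, -0.1039, 0.0409]
tool_rot: [-3.14, 0.0, -3.058]
contact_force: [0.9, -6.9, 1.0]
opening: 0.0004
grip_force: 3.9
```

```bash
python3 -c "
from h import *
st()"
```

```text
t 21.6 jig mm [   7.2 -113. ] z 40.9 rot [-3.1400e+00  2.0000e-04 -3.0581e+00] Fjig [ 0.28 -6.98] 1.03 open 0.0003859514990440915
```

Emit:
step_arm([
  {"delta_pos": [0,0.03,0],"dr": [0,0,0],"fingers": 1},
  {"delta_pos": [0,0.06,0],"dr": [0,0,0],"fingers": 1},
  {"delta_pos": [0,0.09,0],"dr": [0,0,0],"fingers": 1},
  {"delta_pos": [0,0.09,0],"dr": [0,0,0],"fingers": 1},
  {"delta_pos": [0,0.09,0],"dr": [0,0,0],"fingers": 1},
])

```text
time: 22.22
tool_pos: [0.6086, -0.1033, 0.0408]
tool_rot: [-3.14, 0.0, -3.058]
contact_force: [1.2, -9.2, 0.3]
opening: 0.0002
grip_force: 4.5
```

```bash
python3 -c "
from h import *
st(); viewer.read_camera('top'); st()"
```

```text
t 22.23 jig mm [   7.2 -112.4] z 40.8 rot [-3.1395e+00  2.0000e-04 -3.0581e+00] Fjig [ 0.44 -9.27] 0.33 open 0.00017657423380637604
t 22.27 jig mm [   7.2 -112.4] z 40.9 rot [-3.1395e+00  3.0000e-04 -3.0581e+00] Fjig [-0.17 -9.07] -0.5 open 0.00044520935202647574
```

9.2 N at the heel. I'll back off gently, rise, and check.

Emit:
step_arm([
  {"delta_pos": [0,-0.3,0],"dr": [0,0,0],"fingers": 1},
  {"delta_pos": [0,-1,0],"dr": [0,0,0],"fingers": 1},
  {"delta_pos": [0,-3,0],"dr": [0,0,0],"fingers": 1},
  {"delta_pos": [0,-5,-4],"dr": [0,0,0],"fingers": 1},
  {"delta_pos": [0,-7,-9],"dr": [0,0,0],"fingers": 1},
])

```text
time: 22.9
tool_pos: [0.6135, -0.1728, 0.1305]
tool_rot: [3.14, -0.003, -3.058]
contact_force: [1.1, -0.5, 0.2]
opening: 0.0004
grip_force: 0.0
```

Emit:
step_arm([
  {"delta_pos": [0,-3,-4],"dr": [0,0,0],"fingers": 1},
  {"delta_pos": [0,-6,-8],"dr": [0,0,0],"fingers": 1},
  {"delta_pos": [0,-6,-8],"dr": [0,0,0],"fingers": 1},
  {"delta_pos": [0,-6,-8],"dr": [0,0,0],"fingers": 1},
  {"delta_pos": [0,-6,-8],"dr": [0,0,0],"fingers": 1},
])

```text
time: 23.52
tool_pos: [0.6188, -0.2305, 0.2091]
tool_rot: [3.14, -0.003, -3.057]
contact_force: [-0.4, 0.5, -0.6]
opening: 0.0008
grip_force: 0.0
```

```bash
python3 -c "
from h import *
st()
a=viewer.read_camera('scene')[130:265,210:390,::-1]; cv2.imwrite('pics/s5.png',cv2.resize(a,None,fx=4.4,fy=4.4,interpolation=cv2.INTER_CUBIC));st()"
```

```text
t 23.52 jig mm [   6.6 -240. ] z 209.1 rot [ 3.1396e+00 -2.6000e-03 -3.0574e+00] Fjig [-0.33  0.55] -0.62 open 0.0007996057528954941
t 23.57 jig mm [   6.7 -239.9] z 209.3 rot [ 3.1399e+00 -2.3000e-03 -3.0571e+00] Fjig [-0.07  0.39] -0.86 open 0.00038308908946471133
```

View pics/s5.png

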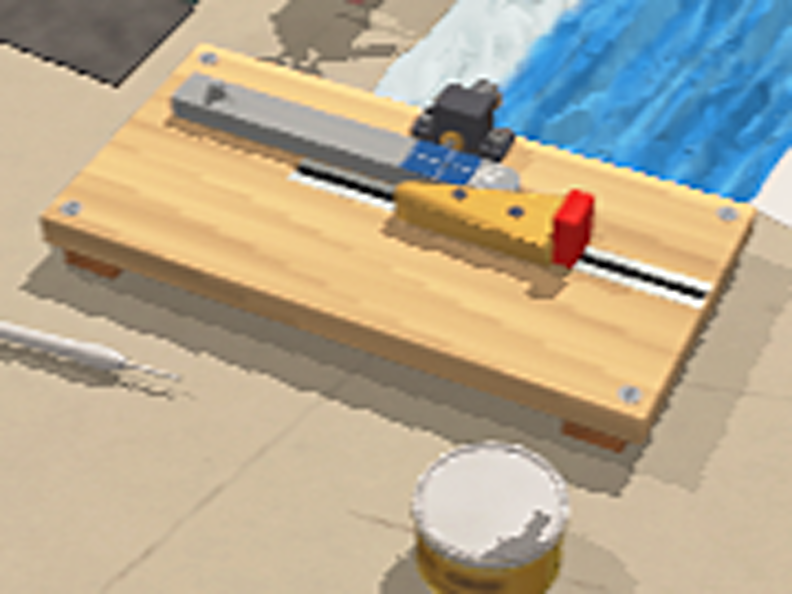

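The scene view shows the wedge driven well in behind the blank's end (heel at about (573,228)). The blank is flat on its pin at (215,95) and against the screw, the robot is clear, and the tin and vice look undisturbed. Handing in.

```bash
python3 -c "
from cell import robot
print(robot.hand_in())"
```

```text
the job is handed in; nothing more can be done
None
```

I pressed the blank on the stop screw at about 11 N with the wedge still back, then drove the wedge in to about 9 N at the heel, backed the hand off clear, and handed the job in at about 24 s; the verdict was not reported, and I couldn't measure the clamp force on the screw directly.

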